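Set the polariser ring of the light stage and take the picture

TASK

Set the polariser on the light stage: push the lever of the black ring gently round with your fingertips, by its upright stud, until its pointer stands at the one long, thick mark of the scale. Then press the larger of the two round buttons on the control box right down to take the picture, and let it come up. Only push and press: do not pinch the stud, leave the small button unpressed, and leave everything else standing where it is.

Things in the scene. Friction and masses are not known exactly. Their poses are not given: they have to be found in the camera images.
- stage: Light stage: a fixed grey box 250 x 250 x 45 mm high (origin: centre of its underside, on the table; z up). A round aluminium dial plate (radius 118 mm, top 49 mm above the table) lies on it, and on the dial, about the same upright axis, turns the black polariser ring (radius 50 mm, from 50 to 69 mm above the table, glass window in the middle).
- hub (a point): Centre of the polariser ring's top face, on its axis of turning, 69 mm above the table.
- ring (a joint): Angle of the ring and its lever in rad, counter-clockwise positive seen from above; at 0 the lever points along the stage's own +x axis. Stops at -1.5 and 1.2. It turns against dry friction (about 2 N at the stud) and stays where it is left. Always starts clockwise of the long mark by 0.5 to 1.9 rad, so it must be pushed counter-clockwise.
- stud (a point): Middle of the top of the lever's stud: a dark steel pin 12 mm across standing upright 80 mm from the ring's axis, its top 100 mm above the table. It rises from the lever, a radial steel bar 14 mm wide from the ring to 88 mm from the axis, between 53 and 61 mm above the table. Push the stud sideways.
- pointer (a point): Tip of the pointer, a steel tongue 4 mm wide at the outer end of the lever, 94 mm from the axis, 54 mm above the table, just above the dial. It turns with the ring.
- mark (a point): Inner end of the dial's long, thick dark mark (radial, 5 mm wide, from 94 to 116 mm from the axis; the other marks are 1.6 mm wide and 8 mm long, 10 degrees apart), 49 mm above the table. The pointer's tip comes straight above this point when the ring is set. The dial is fixed, but lies at another angle on the stage each time.
- box: Control box, fixed: 135 x 70 x 50 mm high, long side along its own x, origin at the centre of its underside. It carries the large and the small button, 68 mm apart along its x; either may be the nearer one.
- large_top (a point): Centre of the top face of the larger button (cap 36 mm across). Spring button, pressed straight down: travel 6 mm, 5 N when fully down; it springs back.
- large (a joint): How far the larger button is pressed: 0 (up) to 0.006 m (fully down).
- small_top (a point): Centre of the top face of the smaller button (cap 18 mm across), of the same dark plastic. Not to be pressed.
- small (a joint): How far the smaller button is pressed: 0 to 0.006 m.
- pot: Small loose aluminium pot, 29 mm across, 32 mm high, standing on a corner of the stage outside the dial (its top 77 mm above the table). Origin: centre of its underside. Leave it.
- case_a: Loose clear phone case lying flat, 155 x 76 x 10 mm, beyond the control box. Origin: centre of its underside. Leave it.
- case_b: Loose clear phone case lying flat, 155 x 76 x 10 mm, to the right of the control box. Origin: centre of its underside. Leave it.
- cartridge: Loose white cartridge bottle standing beyond the stage, 52 mm across, 150 mm high. Origin: centre of its underside. Leave it.
- jar: Loose amber jar, 44 mm across, 60 mm high, in front of the control box on the robot's side. Origin: centre of its underside. Leave it.
- driver: Loose screwdriver 170 mm long lying beyond the stage. Leave it.
- weight: Loose steel weight, 40 mm across, 35 mm high, on the robot's left. Origin: centre of its underside. Leave it.

How it is judged:
By the outcome, as a careful person would: the job done as asked, in the order asked, and still so for the second after the job is handed in, with the robot touching nothing.
It also fails if it takes over 54 s, if anything falls off the work surface, if the arm or the gripper's body presses on something with over 40 N, if the wrist force passes 120 N, or if a joint passes its speed limit or range.

ROBOT

A 6-joint arm with a two-finger parallel gripper is mounted at the origin on the work surface. World frame = base frame: x ahead of the robot, y to its left, z up, the work surface at z = 0. Lengths are in m, angles in rad, forces in N, time in s.
With the tool pointing down it reaches from about 0.35 to 0.85 m from the base axis. Payload 8.1 kg.
Tool frame: the origin (TCP) lies on the centre line of the jaws, within the pads' length; the fingertips stand robot.finger_overhang ahead of it and the grasp point (between the pads) lies 5 mm behind it (robot.finger_overhang is the distance from the TCP to the fingertips, in m); z points along the fingers, y is the direction in which the jaws open and shut (so a half turn about z gives the same grasp; the last joint's range is limited). The gripper opens to 93 mm and grips with 3 to 60 N. Pads are 15 mm wide; open, the fingers measure 128 mm over their backs; the gripper's body (75 mm by 188 mm) begins 65 mm behind the grasp point.
Start: joints at [1.079, 0.13, 1.488, -0, 1.523, -0.085], TCP at [0.237, 0.551, 0.233] pointing down, gripper open.
Joint ranges: [-2.96, 2.96], [-0.89, 2.26], [0.02, 2.5], [-1.34, 4.48], [0, 2.73], [-2.66, 2.66]. Speed limits (rad/s): [2.39, 2.39, 2.79, 3.14, 3.14, 3.14].

INTERFACE

Orientations are given as a rotation vector (axis times angle).
In Python, from plant import robot gives the robot as it stands. The module is installed in compiled form; this text tells all that it offers.
- The arm moves only by the tool carry_out, never from a script. Its argument "commands" is a list that holds one entry, the list of rows, each a list of 4 numbers: the shift along the tool's x, y, z in cm, then the turn about the tool's z in degrees. In form: [[[tx, ty, tz, roll], ...]]. A call has 1 to 20 rows; each row shifts and turns the commanded pose from where the row before left it, along the tool's axes as they then stand; what a row does not reach is not made up. A row lasts 1/12 s, in which the tool goes at most 41.7 mm and 7.16 degrees, less where a joint would pass 70% of its speed; a pose out of reach is approached as far as the arm can. A call is refused whole if a number of a shift passes 4.17 or a number of a turn 7.16, either way. A call with a gripper value outside its range is refused whole. "claw" is the finger opening in cm, from 0 to 9.3, set as the call begins (left out, the last holds). The fingers move at their own pace and stop on an object; "grip_force" is the grip in N (left out, the last holds). Time passes only in rows, so rows that do not move let the fingers close. It gives the time, the measured TCP pose, the force and the opening at its end, in the units of the state.
- robot.read_state(): the state, without advancing time (a new reading comes with each control period).
- robot.read_camera(name): name is "scene" or "top"; returns the picture (420x560x3 uint8, red, green, blue); there is no depth.
- robot.camera_params(name): a dict with "mtx" (3x3 intrinsics, pixels), "R" (3x3) and "t" (3): a world point X has camera coordinates R X + t. Camera axes: x right, y down, z forward; pixel columns grow to the right and rows downward; lengths in m; the calibration is good to about 2 mm. A picture is of the moment at which its call begins. camera_params takes no time and is no camera call.
- robot.close_job(): hands the job in, once; it reports no verdict.
The state is a dict: "t": time; "q": joint angles; "dq": joint speeds; "joint_torque": joint torques, N m; "tool_pos": TCP position; "orientation": TCP orientation; "force": force on the tool from outside, world axes, zero at the start; "wrist_torque": the same for the moment, N m; "opening": finger opening in m.
Only numpy, scipy, OpenCV 4.12 (cv2) and the standard library are available. Lean on these libraries where they do the work, as an engineer would, in place of code of your own. Each camera call takes 0.05 s, during which the arm holds its last target.

## Working session

There is one attempt and no reset: what is moved stays moved. The work goes in short steps, Python scripts to look and compute and a tool call to move; the robot and the scene stay as the last step left them, time stands still between calls to the robot, and variables do not carry over. Pictures are saved under pics/ and viewed, and the job is handed in when it is done.

Besides the shell and the picture viewer there is one more tool, called after "Emit:" by a JSON object that holds its "method" and its "body", one argument or row to a line. carry_out: Moves the arm, as the interface text tells. Its arguments: {"type":"object","properties":{"commands":{"type":"array","items":{"type":"array","items":{"type":"array","items":{"type":"number"}}}},"claw":{"type":"number"},"grip_force":{"type":"number"}},"required":["commands"]}

```bash
mkdir -p pics; python3 - <<'E'
from plant import robot
import cv2
s=robot.read_state();print(s,robot.finger_overhang)
for n in("scene","top"):
    im=robot.read_camera(n);cv2.imwrite(f"pics/{n}0.png",im[:,:,::-1]);print(robot.camera_params(n))
E
```

```text
{'t': 0.0, 'q': array([ 1.07861307e+00,  1.31139235e-01,  1.48930300e+00, -5.23774919e-06,
        1.52298443e+00, -8.54043120e-02]), 'dq': array([ 0.00162003, -0.00015775, -0.00029604, -0.00063177,  0.00134094,
        0.00079033]), 'joint_torque': array([ 1.32000372e-03, -5.59826195e+01, -4.91777909e+01,  7.66779645e-02,
        3.49618751e-02, -1.60098839e-04]), 'tool_pos': array([0.2371146 , 0.55056047, 0.23158749]), 'orientation': array([-6.34465461e-01, -3.07632903e+00,  2.76344271e-03]), 'force': array([0.10932252, 0.21353631, 0.16193782]), 'wrist_torque': array([ 0.0332728 , -0.03613764, -0.025108  ]), 'opening': 0.09286215914484497} 0.014
{'mtx': array([[434.32237032,   0.        , 284.09442935],
       [  0.        , 434.32237032, 205.68901879],
       [  0.        ,   0.        ,   1.        ]]), 'R': array([[ 0.17503064,  0.98455224, -0.00460029],
       [ 0.71840667, -0.13090831, -0.68319461],
       [-0.673243  ,  0.11627511, -0.73022186]]), 't': array([-0.05550407, -0.30963715,  1.64020319])}
{'mtx': array([[451.64993485,   0.        , 283.47025368],
       [  0.        , 451.64993485, 207.80385632],
       [  0.        ,   0.        ,   1.        ]]), 'R': array([[-0.01968476, -0.99968524,  0.01555425],
       [-0.986916  ,  0.01693852, -0.16034305],
       [ 0.16002912, -0.01850705, -0.98693879]]), 't': array([-0.05430043,  0.54759393,  1.17518782])}
```

View pics/scene0.png

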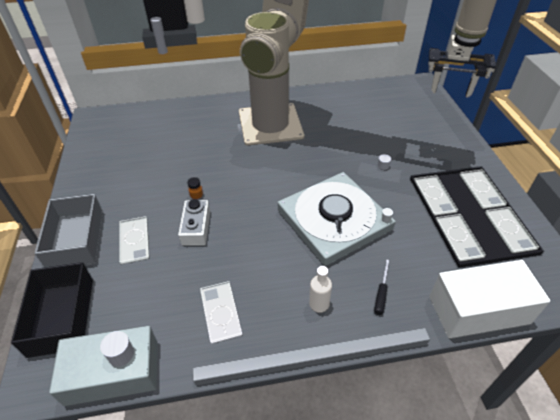

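View pics/top0.png

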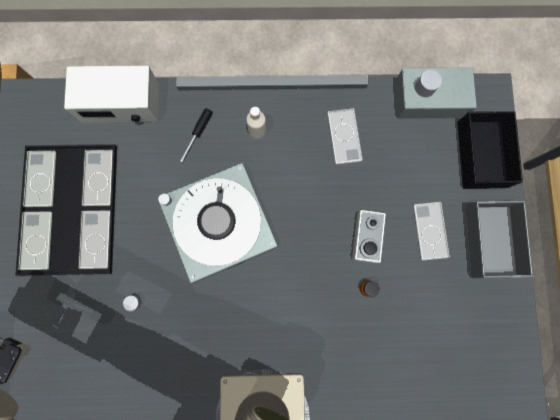

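```bash
python3 - <<'E'
import cv2
im=cv2.imread("pics/top0.png")
cv2.imwrite("pics/c1.png",cv2.resize(im[155:285,150:285],None,fx=5,fy=4.6*5/4.6*0.9,interpolation=cv2.INTER_CUBIC) if 0 else cv2.resize(im[160:280,155:285],None,fx=5,fy=5,interpolation=cv2.INTER_CUBIC))
cv2.imwrite("pics/c2.png",cv2.resize(im[200:275,340:400],None,fx=8,fy=8,interpolation=cv2.INTER_CUBIC))
im=cv2.imread("pics/scene0.png")
cv2.imwrite("pics/c3.png",cv2.resize(im[165:265,270:400],None,fx=6,fy=6,interpolation=cv2.INTER_CUBIC))
cv2.imwrite("pics/c4.png",cv2.resize(im[170:250,165:225],None,fx=7,fy=7,interpolation=cv2.INTER_CUBIC))
E
```

```text
(no output)
```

View pics/c1.png

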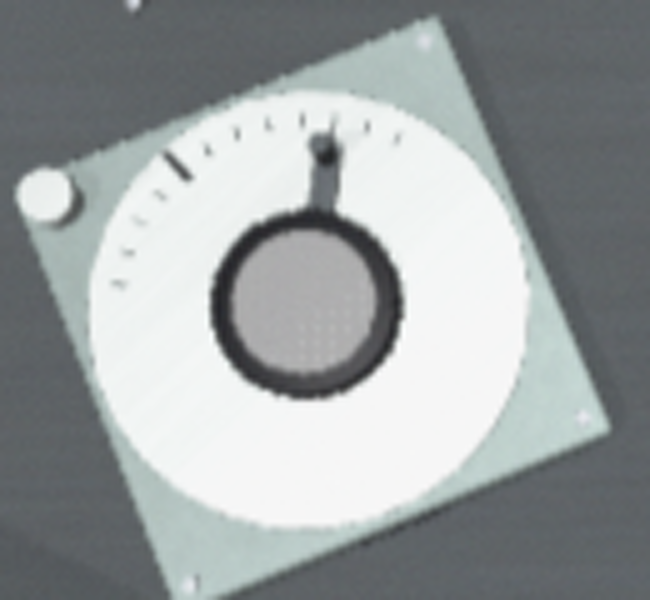

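View pics/c2.png

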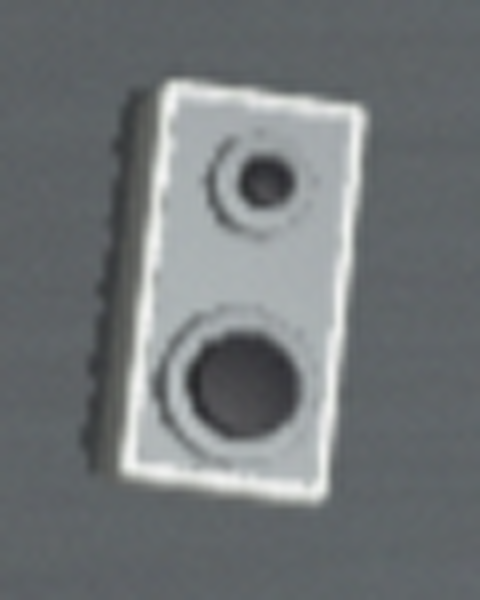

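View pics/c3.png

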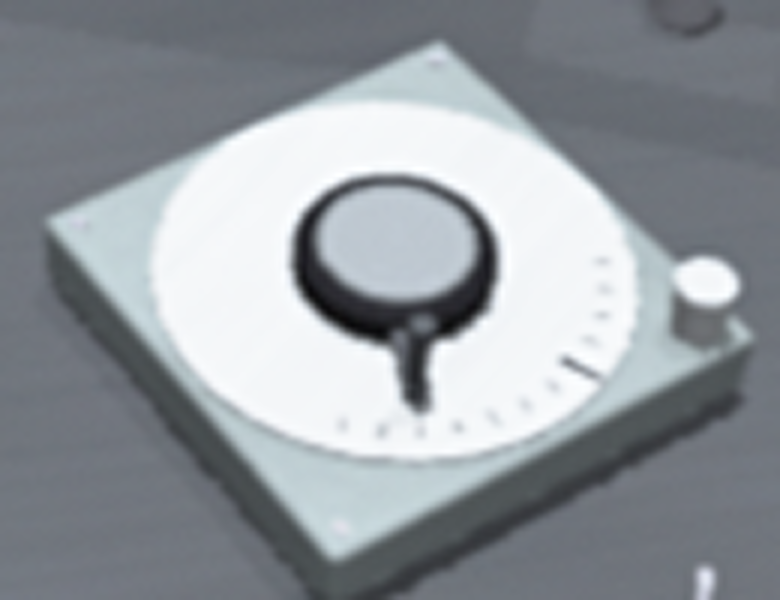

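View pics/c4.png

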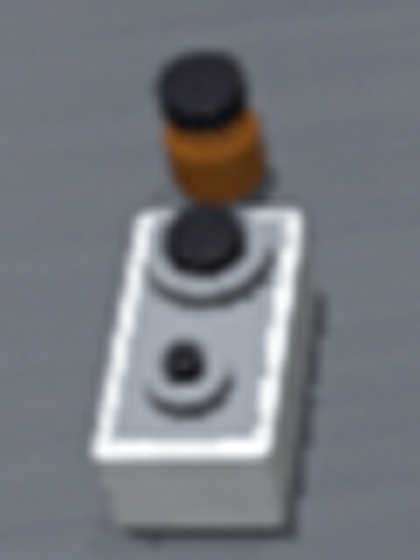

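The top crop c1 shows the dial centred near (309,310). The thick mark runs from (190,180) to (167,152), and the stud top is near (322,143). The larger button is the near one, at c2 (243,385).

```bash
cat > h.py <<'E'
import numpy as np,cv2
from plant import robot
P={n:robot.camera_params(n) for n in("scene","top")}
def ray(n,uv,z):
    p=P[n];d=p["R"].T@np.linalg.solve(p["mtx"],[uv[0],uv[1],1.]);c=-p["R"].T@p["t"]
    return c+d*(z-c[2])/d[2]
def tri(a,b):
    A=[];B=[]
    for n,uv in(("top",a),("scene",b)):
        p=P[n];M=p["mtx"]@np.c_[p["R"],p["t"]]
        for i in(0,1):
            r=M[i]-uv[i]*M[2];A.append(r[:3]);B.append(-r[3])
    return np.linalg.lstsq(np.array(A),np.array(B),rcond=None)[0]
def crop(u,v,x0,y0,f): return ((u+.5)/f-.5+x0,(v+.5)/f-.5+y0)
E
python3 - <<'E'
from h import *
from scipy.optimize import least_squares
def dial(n,f,box):
    im=cv2.imread(f);x0,y0,x1,y1=box
    g=im[y0:y1,x0:x1].min(2)
    g=cv2.resize(g,None,fx=5,fy=5,interpolation=cv2.INTER_CUBIC)
    m=(g>218).astype(np.uint8)
    k,l,s,_=cv2.connectedComponentsWithStats(m);b=1+np.argmax(s[1:,4])
    c,_=cv2.findContours((l==b).astype(np.uint8),cv2.RETR_EXTERNAL,cv2.CHAIN_APPROX_NONE)
    c=max(c,key=len)[:,0]
    c=cv2.convexHull(c)[:,0]
    W=np.array([ray(n,crop(u,v,x0,y0,5),.049)[:2] for u,v in c])
    r=least_squares(lambda q:np.hypot(*(W-q[:2]).T)-q[2],[.5,.05,.118],loss='soft_l1',f_scale=.001)
    print(n,r.x,len(c),np.abs(r.fun).mean());return r.x[:2]
c=dial("top","pics/top0.png",(155,160,285,280)); d=dial("scene","pics/scene0.png",(270,165,400,265))
T=lambda u,v,z:ray("top",crop(u,v,155,160,5),z)[:2]
S=lambda u,v,z:ray("scene",crop(u,v,270,165,6),z)[:2]
def pol(n,p,c):
    e=p-c;print(n,p.round(4),"r",np.hypot(*e).round(4),"ang",np.degrees(np.arctan2(e[1],e[0])).round(2))
pol("mark in T",T(190,180,.049),c);pol("mark out T",T(167,152,.049),c)
pol("mark in S",S(565,359,.049),d);pol("mark out S",S(599,382,.049),d)
pol("stud T",T(322,143,.1),c);pol("stud S",S(424,322,.1),d)
pol("ptr S",S(420,410,.054),d)
pol("pot T",T(45,193,.077),c);pol("pot S",S(707,281,.077),d)
lt=crop(243,385,340,200,8);ls=crop(205,235,165,170,7)
st=crop(267,180,340,200,8);ss=crop(184,360,165,170,7)
print(tri(lt,ls),tri(st,ss))
for z in(.055,.06,.065,.07):print(z,ray("top",lt,z),ray("scene",ls,z))
jt=robot  # jar
print("jar",ray("top",(371,288),.06),"cart",ray("top",(255,112),.15))
E
```

```text
top [0.51311049 0.11571058 0.11727906] 69 0.0003083435546692218
scene [0.51352227 0.11675081 0.11781002] 80 0.00030423091640569553
mark in T [0.5833 0.1799] r 0.0951 ang 42.43
mark out T [0.5989 0.1924] r 0.1151 ang 41.81
mark in S [0.5847 0.1821] r 0.0967 ang 42.56
mark out S [0.6012 0.1936] r 0.1166 ang 41.21
stud T [0.5918 0.1025] r 0.0798 ang -9.5
stud S [0.593  0.1064] r 0.0802 ang -7.4
ptr S [0.6066 0.1051] r 0.0938 ang -7.14
pot T [0.5722 0.2505] r 0.1472 ang 66.33
pot S [0.5726 0.2516] r 0.1472 ang 66.34
[ 0.4330416  -0.28780383  0.06819303] [ 0.50056512 -0.29895638  0.06761189]
0.055 [ 0.43393245 -0.29099858  0.055     ] [ 0.42018636 -0.28893105  0.055     ]
0.06 [ 0.43358625 -0.28995463  0.06      ] [ 0.42510748 -0.28832772  0.06      ]
0.065 [ 0.43324006 -0.28891067  0.065     ] [ 0.43002861 -0.2877244   0.065     ]
0.07 [ 0.43289386 -0.28786672  0.07      ] [ 0.43494973 -0.28712107  0.07      ]
jar [ 0.32896173 -0.28744169  0.06      ] cart [0.77808237 0.00530816 0.15      ]
```

Emit:
{"method": "carry_out", "body": {
  "commands": [
    [[-3.18, -1.84, 0, 0], [-3.18, -1.84, 0, 0], [-3.18, -1.84, 0, 0], [-3.18, -1.84, 0, 0], [-3.18, -1.84, 0, 0], [-3.18, -1.84, 0, 0], [-3.18, -1.84, 0, 0], [-3.18, -1.84, 0, 0], [-3.18, -1.84, 0, 0], [-3.18, -1.84, 0, 0], [-3.18, -1.84, 0, 0], [-3.18, -1.84, 0, 0], [-3.18, -1.84, 0, 0], [-3.18, -1.84, 0, 0], [-3.18, -1.84, 0, 0], [-3.18, -1.84, 0, 0]]
  ],
  "claw": 0
}}

```text
t: 1.43
tool_pos: [0.5887, 0.0776, 0.2321]
orientation: [-0.635, -3.076, 0.0]
force: [0.1, 0.2, 0.6]
opening: 0.0007
```

Emit:
{"method": "carry_out", "body": {
  "commands": [
    [[0, 0, 0, 6.8], [0, 0, 0, 6.8], [0, 0, 0, 6.8], [0, 0, 0, 6.8], [0, 0, 0, 6.8], [0, 0, 0, 6.8], [0, 0, 0, 6.8], [0, 0, 0, 6.8], [0, 0, 0, 6.8], [0, 0, 0, 6.8], [0, 0, 0, 6.8], [0, 0, 0, 0], [0, 0, 0, 0]]
  ]
}}

```text
t: 2.52
tool_pos: [0.5879, 0.0793, 0.2322]
orientation: [-2.369, -2.063, 0.001]
force: [0.3, 0.1, 0.4]
opening: 0.0006
```

Emit:
{"method": "carry_out", "body": {
  "commands": [
    [[0, 0, 2.5, 0], [0, 0, 2.5, 0], [0, 0, 2.5, 0], [0, 0, 2, 0], [0, 0, 1.5, 0], [0, 0, 1, 0], [0, 0, 1, 0], [0, 0, 0.8, 0], [0, 0, 0, 0], [0, 0, 0, 0]]
  ]
}}

```text
t: 3.35
tool_pos: [0.5883, 0.0794, 0.0948]
orientation: [2.372, 2.06, 0.0]
force: [0.6, -0.3, 0.1]
opening: 0.0006
```

```bash
cat >look.py <<'E'
from h import *
import sys
t=sys.argv[1]
a=robot.read_camera("top");b=robot.read_camera("scene")
cv2.imwrite(f"pics/t{t}.png",a[:,:,::-1]);cv2.imwrite(f"pics/s{t}.png",b[:,:,::-1])
A=cv2.resize(a[160:280,155:285],None,fx=3,fy=3,interpolation=cv2.INTER_CUBIC)
B=cv2.resize(b[165:265,270:400],None,fx=3.1,fy=3.6,interpolation=cv2.INTER_CUBIC)
cv2.imwrite(f"pics/ts{t}.png",np.hstack([A,B])[:,:,::-1]) 
s=robot.read_state();print(s["t"],s["tool_pos"],s["force"])
E
python3 look.py 1
```

```text
3.45 [0.58897092 0.07942575 0.09577661] [-0.90739737 -0.74185252  0.39793358]
```

View pics/ts1.png

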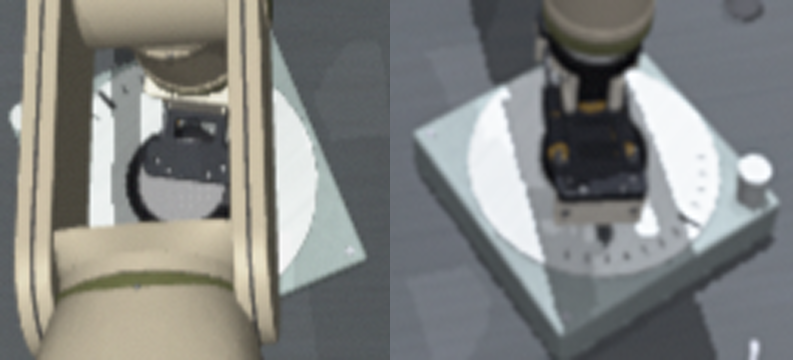

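Emit:
{"method": "carry_out", "body": {
  "commands": [
    [[0.25, 0, 0, 0], [0.25, 0, 0, 0], [0.25, 0, 0, 0], [0.25, 0, 0, 0], [0.25, 0, 0, 0], [0, 0, 0, 0], [0, 0, 0, 0]]
  ]
}}

```text
t: 4.03
tool_pos: [0.59, 0.092, 0.0947]
orientation: [-2.373, -2.059, -0.0]
force: [-0.6, -0.4, 1.7]
opening: 0.0005
```

Emit:
{"method": "carry_out", "body": {
  "commands": [
    [[0.35, 0.05, 0, -2.5], [0.35, 0.05, 0, -2.5], [0.35, 0.05, 0, -2.5], [0.35, 0.05, 0, -2.5], [0.35, 0.05, 0, -2.5], [0.35, 0.05, 0, -2.5], [0, 0, 0, 0], [0, 0, 0, 0]]
  ]
}}

```text
t: 4.7
tool_pos: [0.5935, 0.1127, 0.0944]
orientation: [-2.085, -2.349, 0.0]
force: [-0.0, -0.7, -0.4]
opening: 0.0008
```

```bash
python3 look.py 2
```

```text
4.8 [0.59347872 0.11257427 0.09449105] [ 0.5808211  -0.42899597 -0.60258981]
```

View pics/ts2.png

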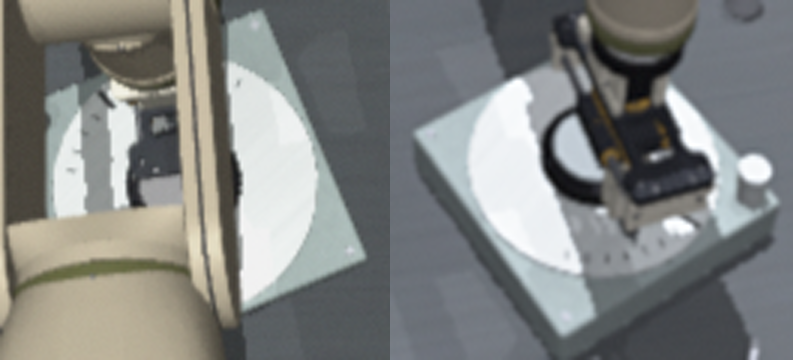

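```bash
cat > ang.py <<'E'
from h import *
def S(u,v,z): return ray("scene",(u,v),z)[:2]
def ang(p,c=(.5135,.1167)):
    e=p-np.array(c); return np.hypot(*e),np.degrees(np.arctan2(e[1],e[0]))
def tool(c=(.5131,.1160)):
    s=robot.read_state();w=s["orientation"];yaw=2*np.degrees(np.arctan2(w[1],w[0]))%360
    th=np.radians(yaw-90);e=s["tool_pos"][:2]-c
    print("theta_tool",yaw-90,"r,t",e@[np.cos(th),np.sin(th)],e@[-np.sin(th),np.cos(th)])
E
python3 - <<'E'
from ang import *
im=cv2.imread("pics/s2.png")
cv2.imwrite("pics/d2.png",cv2.resize(im[195:245,320:400],None,fx=9,fy=9,interpolation=cv2.INTER_CUBIC))
tool()
E
```

```text
theta_tool 6.8143462398997485 r,t 0.07940444426419027 -0.01293867003581062
```

View pics/d2.png

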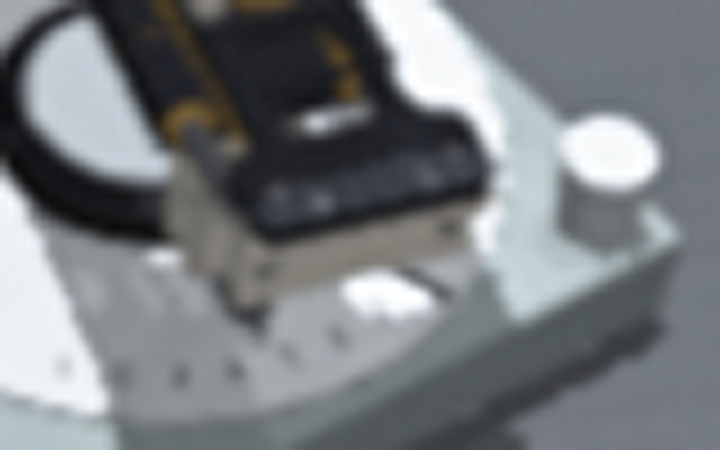

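```bash
python3 - <<'E'
from ang import *
print(ang(S(*crop(262,326,320,195,9),.054)))
for p in((62,367),(122,375),(180,376),(235,367),(290,353),(342,337)):print(ang(S(*crop(*p,320,195,9),.049)))
E
```

```text
(np.float64(0.09146183427468384), np.float64(9.616627005308814))
(np.float64(0.10306926918831315), np.float64(-27.88503368415458))
(np.float64(0.10223559845435516), np.float64(-17.538677591587465))
(np.float64(0.10193336355655694), np.float64(-7.531768815378819))
(np.float64(0.1007172769253843), np.float64(2.411960707553277))
(np.float64(0.1008098166868013), np.float64(12.875869565505397))
(np.float64(0.10309314257853656), np.float64(22.90240447097292))
```

Emit:
{"method": "carry_out", "body": {
  "commands": [
    [[0.35, 0.06, 0, -2.5], [0.35, 0.06, 0, -2.5], [0.35, 0.06, 0, -2.5], [0.35, 0.06, 0, -2.5], [0.35, 0.06, 0, -2.5], [0.35, 0.06, 0, -2.5], [0.35, 0.06, 0, -2.5], [0.35, 0.06, 0, -2.5], [0.35, 0.06, 0, -2.5], [0.35, 0.06, 0, -2.5], [0.2, 0.03, 0, -1.5], [0, 0, 0, 0], [0, 0, 0, 0]]
  ]
}}

```text
t: 5.88
tool_pos: [0.5876, 0.1493, 0.0945]
orientation: [-1.492, -2.765, -0.0]
force: [0.1, -1.4, -0.1]
opening: 0.0008
```

```bash
python3 look.py 3;python3 - <<'E'
from ang import *
im=cv2.imread("pics/s3.png")
cv2.imwrite("pics/d3.png",cv2.resize(im[195:245,320:400],None,fx=9,fy=9,interpolation=cv2.INTER_CUBIC))
tool()
E
```

```text
5.9833 [0.58784076 0.14932243 0.09469843] [-0.4356407   0.0755375  -0.27614516]
theta_tool 33.31257090082137 r,t 0.08076076297878765 -0.013200970128390391
```

View pics/d3.png

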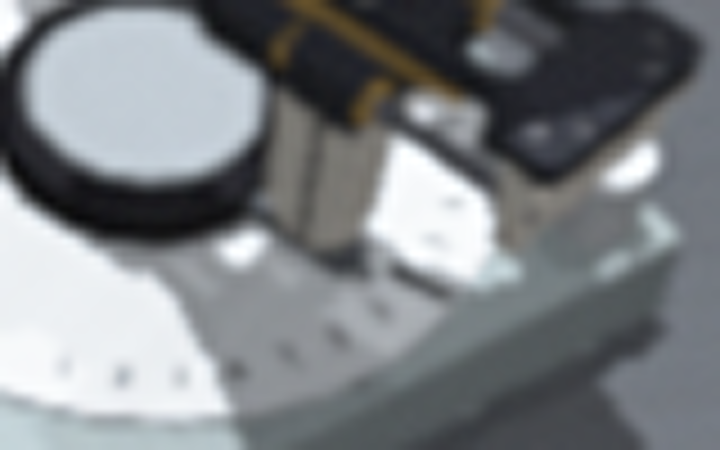

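View pics/ts3.png

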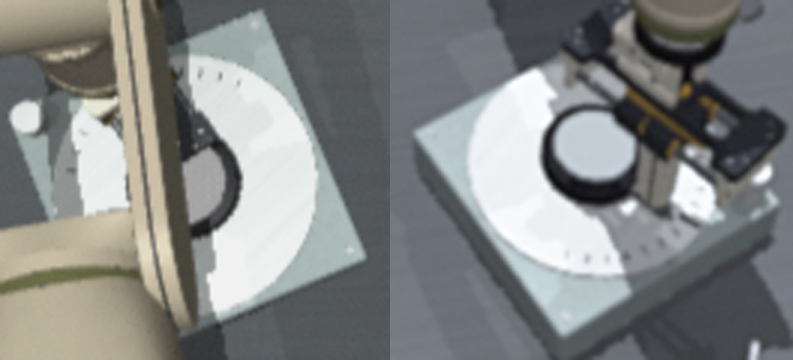

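```bash
python3 - <<'E'
from ang import *
im=cv2.imread("pics/s3.png")[212:237,343:383]
cv2.imwrite("pics/e3.png",cv2.convertScaleAbs(cv2.resize(im,None,fx=20,fy=20,interpolation=cv2.INTER_CUBIC),alpha=1.3))
p=P["scene"]
for a in (34,36,38,40,42.5):
  q=[]
  for r,z in((.094,.054),(.094,.049),(.088,.061)):
    X=p["R"]@[.5135+r*np.cos(np.radians(a)),.1167+r*np.sin(np.radians(a)),z]+p["t"];u=p["mtx"]@X;u=u[:2]/u[2]
    q.append(((u-[343,212]+.5)*20-.5).round())
  print(a,q)
E
```

```text
34 [array([355., 283.]), array([351., 306.]), array([328., 227.])]
36 [array([370., 270.]), array([365., 293.]), array([342., 215.])]
38 [array([383., 257.]), array([379., 280.]), array([355., 203.])]
40 [array([397., 244.]), array([392., 267.]), array([367., 191.])]
42.5 [array([412., 226.]), array([407., 250.]), array([381., 175.])]
```

View pics/e3.png

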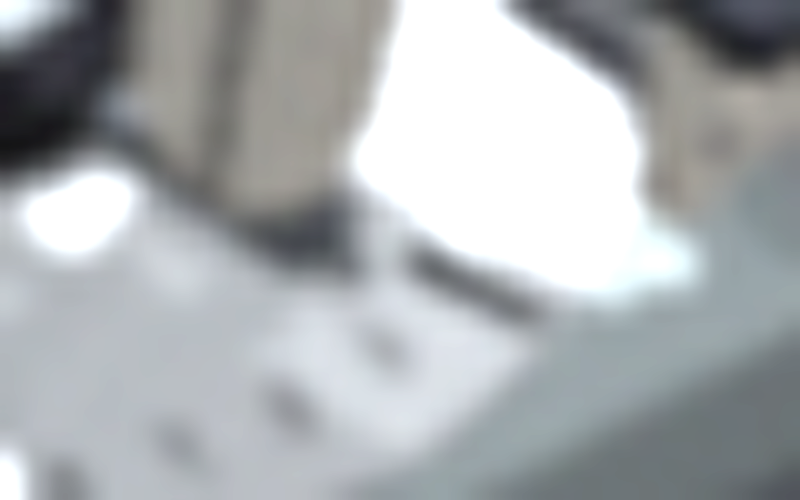

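Emit:
{"method": "carry_out", "body": {
  "commands": [
    [[0.21, 0.035, 0, -1.5], [0.21, 0.035, 0, -1.5], [0.21, 0.035, 0, -1.5], [0, 0, 0, 0], [0, 0, 0, 0]]
  ]
}}

```text
t: 6.4
tool_pos: [0.5848, 0.1554, 0.0947]
orientation: [-1.379, -2.822, -0.0]
force: [0.7, -0.2, 0.1]
opening: 0.0006
```

```bash
cat > z.py <<'E'
from ang import *
import sys
t=sys.argv[1]
im=cv2.imread(f"pics/s{t}.png")[212:237,343:383]
cv2.imwrite(f"pics/e{t}.png",cv2.convertScaleAbs(cv2.resize(im,None,fx=20,fy=20,interpolation=cv2.INTER_CUBIC),alpha=1.3))
tool()
E
python3 look.py 4;python3 z.py 4
```

```text
6.5 [0.58485919 0.15534947 0.09469432] [ 0.25514224  0.20998868 -0.04856404]
theta_tool 37.883981361914635 r,t 0.08079947028410084 -0.013007976709765823
```

View pics/e4.png

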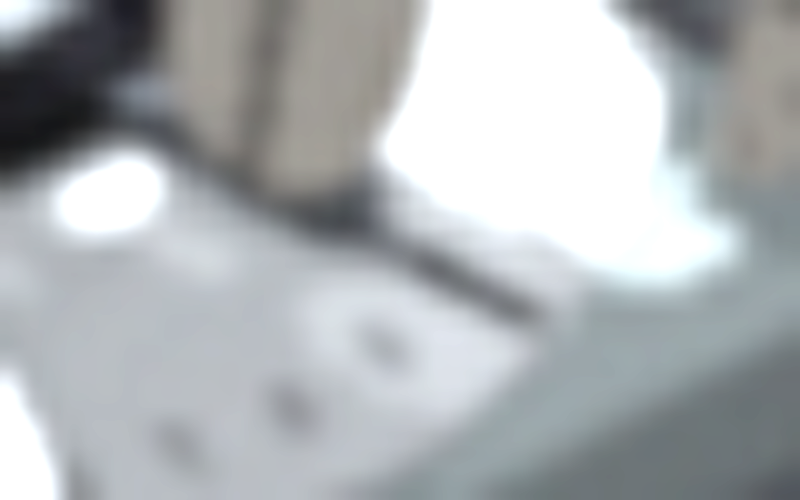

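Emit:
{"method": "carry_out", "body": {
  "commands": [
    [[-1, 0, 0, 0], [-1, 0, 0, 0], [-1, 0, 0, 0], [0, 0, -3.4, 0], [0, 0, -3.4, 0], [0, 0, -3.4, 0], [0, 0, -3.4, 0], [-1.5, -2.8, 0, 0], [-1.5, -2.8, 0, 0], [-1.5, -2.8, 0, 0], [-1.5, -2.8, 0, 0], [-1.5, -2.8, 0, 0], [-1.5, -2.8, 0, 0], [-1.5, -2.8, 0, 0], [-1.5, -2.8, 0, 0], [0, 0, 0, 0], [0, 0, 0, 0]]
  ]
}}

```text
t: 7.92
tool_pos: [0.5001, -0.1031, 0.231]
orientation: [1.385, 2.819, 0.0]
force: [0.3, 0.5, -0.0]
opening: 0.0004
```

```bash
python3 look.py 5;python3 z.py 5; python3 - <<'E'
import cv2
im=cv2.imread("pics/t5.png")
cv2.imwrite("pics/f5.png",cv2.resize(im[170:230,165:245],None,fx=10,fy=10,interpolation=cv2.INTER_CUBIC))
E
```

```text
8.0167 [ 0.50065748 -0.10109689  0.23082271] [ 0.05048658 -0.25733663  0.46741259]
theta_tool 37.83357723940543 r,t -0.14298777342032506 -0.16383032137766448
```

View pics/e5.png

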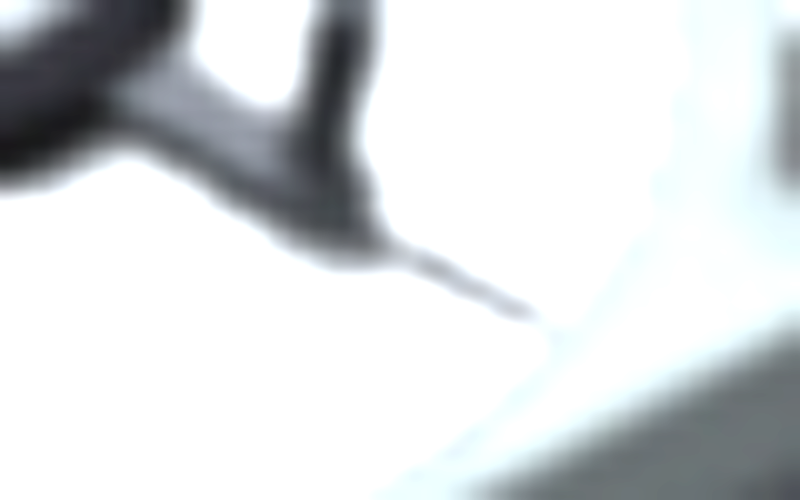

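View pics/f5.png

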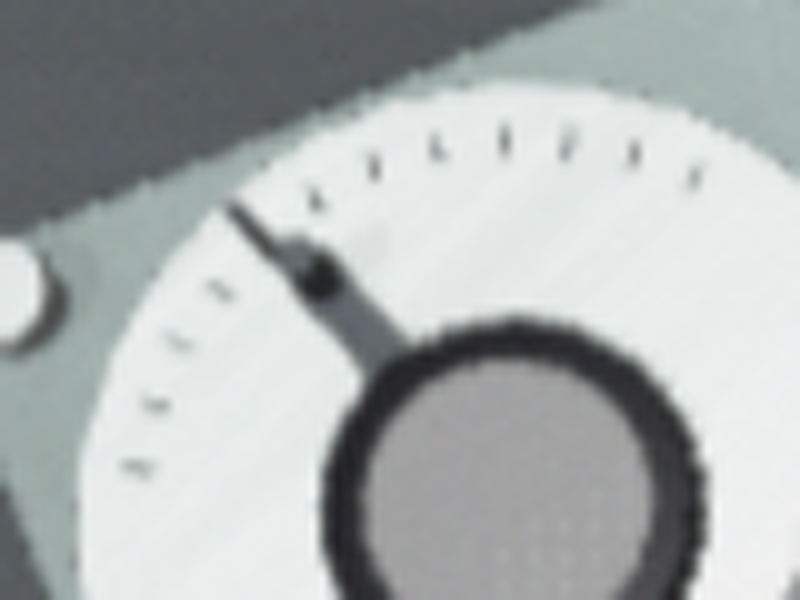

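View pics/s5.png

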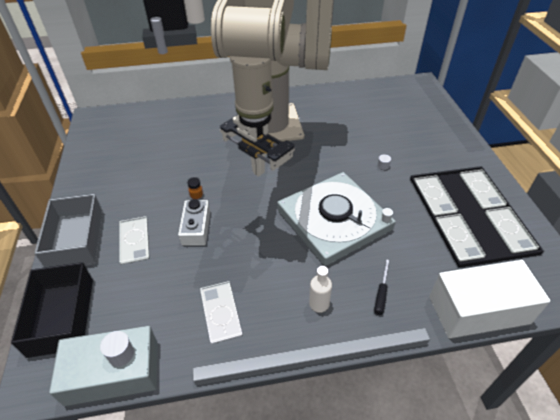

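```bash
cat > pm.py <<'E'
from ang import *
import sys
t=sys.argv[1]
C={"top":(.5131,.1157),"scene":(.5135,.1167)}
def prof(n,g,r,z,a):
    p=P[n];c=C[n]
    X=np.c_[c[0]+r*np.cos(a),c[1]+r*np.sin(a),0*a+z]@p["R"].T+p["t"];u=X@p["mtx"].T;u=(u[:,:2]/u[:,2:]).astype(np.float32)
    return cv2.remap(g,u[:,0],u[:,1],cv2.INTER_CUBIC)[:,0]
for n,f in(("top","t"),("scene","s")):
    for src in (f"pics/{n}0.png",f"pics/{f}{t}.png"):
        g=cv2.imread(src).min(2).astype(np.float32)
        def cen(r,z,lo,hi,th=.5):
            a=np.radians(np.arange(lo,hi,.1));v=prof(n,g,r,z,a)
            w=np.percentile(v,85)-v;w=np.clip(w-.35*w.max(),0,None)
            return round(float(np.degrees((w*a).sum()/w.sum())),2),round(float(v.min()))
        print(src)
        print(" mark",[cen(r,.049,36,50) for r in(.098,.102,.106,.110,.114)])
        k=(-18,5) if "0.png" in src else(30,54)
        print(" lever top",[cen(r,.061,*k) for r in(.056,.06,.064,.068)])
        print(" pointer",[cen(r,.054,*k) for r in(.089,.091,.093)])
        print(" thin",[cen(.1,.049,*b) for b in((28,37),(48,57),(58,67))])
E
python3 pm.py 5
```

```text
pics/top0.png
 mark [(42.49, 92), (42.38, 86), (42.41, 89), (42.35, 94), (42.4, 110)]
 lever top [(-8.62, 101), (-8.49, 103), (-8.97, 103), (-8.57, 99)]
 pointer [(-5.6, 78), (-5.08, 95), (-5.26, 118)]
 thin [(32.59, 186), (52.26, 189), (62.01, 215)]
pics/t5.png
 mark [(41.62, 86), (42.37, 80), (42.42, 82), (42.35, 87), (42.38, 105)]
 lever top [(39.4, 95), (39.32, 96), (39.46, 95), (39.54, 95)]
 pointer [(39.61, 80), (40.02, 99), (40.28, 95)]
 thin [(32.61, 175), (52.25, 178), (62.02, 201)]
pics/scene0.png
 mark [(42.08, 137), (42.1, 144), (42.2, 148), (42.13, 152), (42.39, 170)]
 lever top [(-3.21, 51), (-3.96, 39), (-6.62, 41), (-7.26, 37)]
 pointer [(-7.39, 68), (-7.12, 90), (-7.08, 110)]
 thin [(32.62, 222), (52.49, 217), (62.02, 223)]
pics/s5.png
 mark [(42.03, 138), (42.12, 149), (42.19, 152), (42.13, 157), (42.4, 174)]
 lever top [(36.16, 70), (35.76, 74), (35.38, 70), (35.26, 78)]
 pointer [(38.08, 73), (37.91, 88), (38.0, 116)]
 thin [(32.61, 225), (52.5, 221), (62.06, 226)]
```

```bash
cat > syn.py <<'E'
from pm import C
from ang import *
import sys
def fit(n,src,lo,hi):
    p=P[n];c=C[n];g=cv2.imread(src).max(2).astype(np.float32)
    w=np.percentile(g,97)
    def pr(r,s,z,a):
        r,s,z=np.broadcast_arrays(r,s,z);X=np.c_[(c[0]+r*np.cos(a)-s*np.sin(a)).ravel(),(c[1]+r*np.sin(a)+s*np.cos(a)).ravel(),z.ravel()]@p["R"].T+p["t"]
        u=X@p["mtx"].T;return u[:,:2]/u[:,2:]
    am=np.radians((lo+hi)/2)
    q=pr(.073,0.,.06,am)[0];x0,y0=(q-18).astype(int);W=36;K=10
    obs=np.clip((235-g[y0:y0+W,x0:x0+W])/110,0,1)
    ph=np.linspace(0,2*np.pi,24)
    def ren(a):
        m=np.zeros((W*K,W*K),np.uint8)
        sh=[pr(np.array([.045,.045,.088,.088]*2),np.array([-.007,.007]*4),np.array([.053]*4+[.061]*4),a),
            pr(np.array([.085,.085,.094,.094]*2),np.array([-.002,.002]*4),np.array([.051]*4+[.054]*4),a),
            pr(np.r_[.08+.006*np.cos(ph),.08+.006*np.cos(ph)],np.r_[.006*np.sin(ph)]*1 if 0 else np.r_[.006*np.sin(ph),.006*np.sin(ph)],np.r_[0*ph+.06,0*ph+.1],a),
            pr(np.r_[.05*np.cos(ph)]*1 if 0 else np.r_[.05*np.cos(ph),.05*np.cos(ph)],np.r_[.05*np.sin(ph),.05*np.sin(ph)],np.r_[0*ph+.05,0*ph+.069],a)]
        for s in sh:
            h=cv2.convexHull((((s-[x0,y0])+.5)*K).astype(np.int32));cv2.fillConvexPoly(m,h,255)
        h=(((pr(np.array([.094,.094,.116,.116]),np.array([-.0025,.0025,.0025,-.0025]),.049,np.radians(42.4))-[x0,y0])+.5)*K).astype(np.int32)
        cv2.fillConvexPoly(m,h,255)
        m=cv2.GaussianBlur(m,(0,0),K*.45)
        return cv2.resize(m,(W,W),interpolation=cv2.INTER_AREA)/255.
    A=np.arange(lo,hi,.25)
    yy,xx=np.mgrid[:W,:W]
    e=np.array([((ren(np.radians(a))-obs)**2).sum() for a in A])
    i=e.argmin();k=np.polyfit(A[max(0,i-5):i+6],e[max(0,i-5):i+6],2);b=-k[1]/2/k[0];print(n,src,"best",round(b,2),e[i].round(2),e.max().round(1))
    r=ren(np.radians(A[i]))
    return np.hstack([cv2.resize((255*(1-v)).astype(np.uint8),None,fx=10,fy=10) for v in(obs,r)])
if __name__=="__main__":
    t=sys.argv[1]
    o=[fit("top","pics/top0.png",-20,4),fit("scene","pics/scene0.png",-20,4)]
    o=[fit("top",f"pics/t{t}.png",30,50),fit("scene",f"pics/s{t}.png",30,50)]
    cv2.imwrite(f"pics/syn{t}.png",cv2.resize(np.vstack(o),(600,600)))
E
python3 syn.py 5 | grep best
```

```text
top pics/top0.png best -8.02 70.73 212.7
scene pics/scene0.png best -7.77 99.64 192.3
top pics/t5.png best 39.56 118.15 239.9
scene pics/s5.png best 38.25 107.12 202.9
```

View pics/syn5.png

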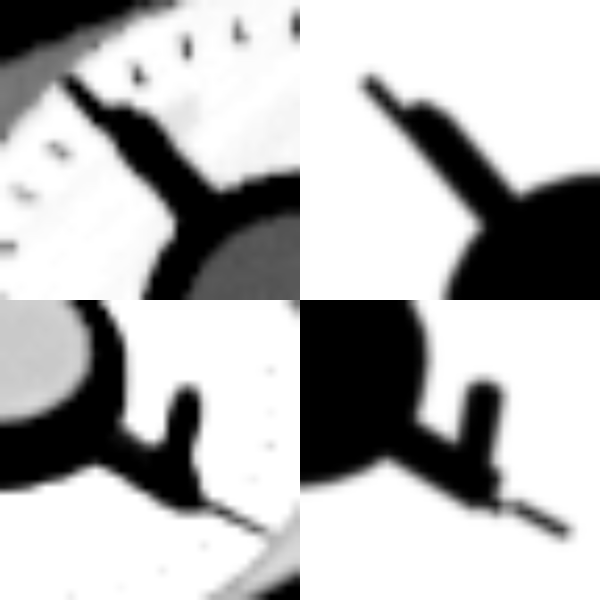

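Emit:
{"method": "carry_out", "body": {
  "commands": [
    [[1.5, 2.8, 0, 0], [1.5, 2.8, 0, 0], [1.5, 2.8, 0, 0], [1.5, 2.8, 0, 0], [1.5, 2.8, 0, 0], [1.5, 2.8, 0, 0], [1.5, 2.8, 0, 0], [1.5, 2.8, 0, 0], [0, 0, 3.4, 0], [0, 0, 3.4, 0], [0, 0, 3.4, 0], [0, 0, 3.4, 0], [0, 0, 0, 0]]
  ]
}}

```text
t: 9.1
tool_pos: [0.5978, 0.1323, 0.0859]
orientation: [-1.372, -2.814, 0.011]
force: [-1.1, 0.2, -1.2]
opening: 0.0005
```

Emit:
{"method": "carry_out", "body": {
  "commands": [
    [[0.8, 0, 0, 0], [0.8, 0, 0, 0], [0.6, 0, 0, 0], [0.4, 0, 0, 0], [0.4, 0, 0, 0], [0.13, 0.02, 0, -0.9], [0.13, 0.02, 0, -0.9], [0.13, 0.02, 0, -0.9], [0, 0, 0, 0], [0, 0, 0, 0], [0, 0, 0, 0]]
  ]
}}

```text
t: 10.02
tool_pos: [0.583, 0.1582, 0.0946]
orientation: [-1.314, -2.854, 0.0]
force: [0.9, -1.1, 1.5]
opening: 0.0005
```

```bash
python3 look.py 6;python3 z.py 6
```

```text
10.1167 [0.58298653 0.15822279 0.09455912] [ 1.37242122 -1.69415251  1.88215593]
theta_tool 40.56843055845056 r,t 0.08054772492818071 -0.013377418769014729
```

View pics/e6.png

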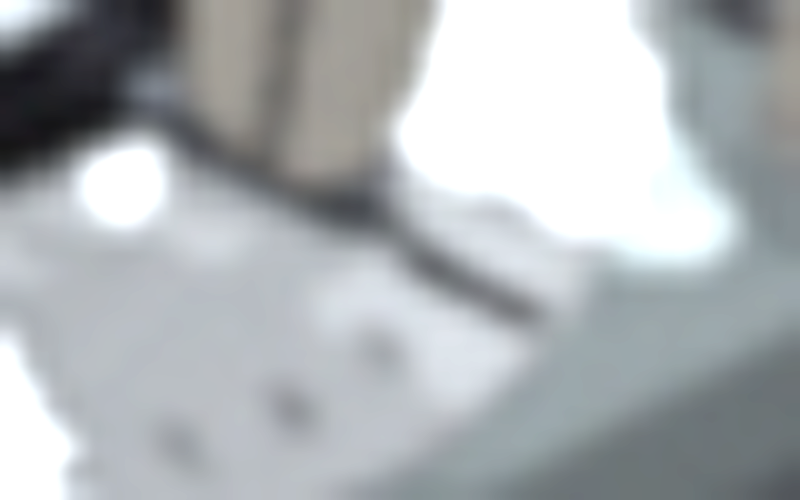

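Emit:
{"method": "carry_out", "body": {
  "commands": [
    [[-1, 0, 0, 0], [-1, 0, 0, 0], [-1, 0, 0, 0], [0, 0, -3.4, 0], [0, 0, -3.4, 0], [0, 0, -3.4, 0], [0, 0, -3.4, 0], [-1.5, -2.8, 0, 0], [-1.5, -2.8, 0, 0], [-1.5, -2.8, 0, 0], [-1.5, -2.8, 0, 0], [-1.5, -2.8, 0, 0], [-1.5, -2.8, 0, 0], [-1.5, -2.8, 0, 0], [-1.5, -2.8, 0, 0], [0, 0, 0, 0], [0, 0, 0, 0]]
  ]
}}

```text
t: 11.53
tool_pos: [0.5102, -0.1033, 0.2307]
orientation: [1.319, 2.852, 0.0]
force: [0.7, -0.4, -0.2]
opening: 0.0003
```

```bash
python3 look.py 7;python3 z.py 7; python3 syn.py 7; python3 - <<'E'
import cv2
im=cv2.imread("pics/t7.png")
cv2.imwrite("pics/f7.png",cv2.resize(im[170:230,165:245],None,fx=10,fy=10,interpolation=cv2.INTER_CUBIC))
E
```

```text
11.6333 [ 0.51070767 -0.1012578   0.23062476] [-0.5403839   0.78856625 -0.0996131 ]
theta_tool 40.542952697602914 r,t -0.14303943945802156 -0.16354324076865784
pics/top0.png
 mark [(42.49, 92), (42.38, 86), (42.41, 89), (42.35, 94), (42.4, 110)]
 lever top [(-8.62, 101), (-8.49, 103), (-8.97, 103), (-8.57, 99)]
 pointer [(-5.6, 78), (-5.08, 95), (-5.26, 118)]
 thin [(32.59, 186), (52.26, 189), (62.01, 215)]
pics/t7.png
 mark [(42.53, 90), (42.38, 79), (42.41, 83), (42.35, 86), (42.37, 105)]
 lever top [(42.02, 98), (41.78, 96), (41.92, 95), (41.77, 96)]
 pointer [(42.17, 81), (42.29, 98), (42.51, 96)]
 thin [(32.58, 175), (52.23, 177), (62.01, 202)]
pics/scene0.png
 mark [(42.08, 137), (42.1, 144), (42.2, 148), (42.13, 152), (42.39, 170)]
 lever top [(-3.21, 51), (-3.96, 39), (-6.62, 41), (-7.26, 37)]
 pointer [(-7.39, 68), (-7.12, 90), (-7.08, 110)]
 thin [(32.62, 222), (52.49, 217), (62.02, 223)]
pics/s7.png
 mark [(42.12, 132), (42.1, 149), (42.19, 151), (42.12, 156), (42.39, 174)]
 lever top [(36.64, 70), (37.0, 77), (36.9, 73), (36.39, 68)]
 pointer [(40.01, 70), (39.97, 86), (40.01, 111)]
 thin [(32.58, 226), (52.46, 220), (62.11, 226)]
top pics/top0.png best -8.02 70.73 212.7
scene pics/scene0.png best -7.77 99.64 192.3
top pics/t7.png best 41.94 117.69 246.2
scene pics/s7.png best 40.4 105.24 194.3
```

View pics/e7.png

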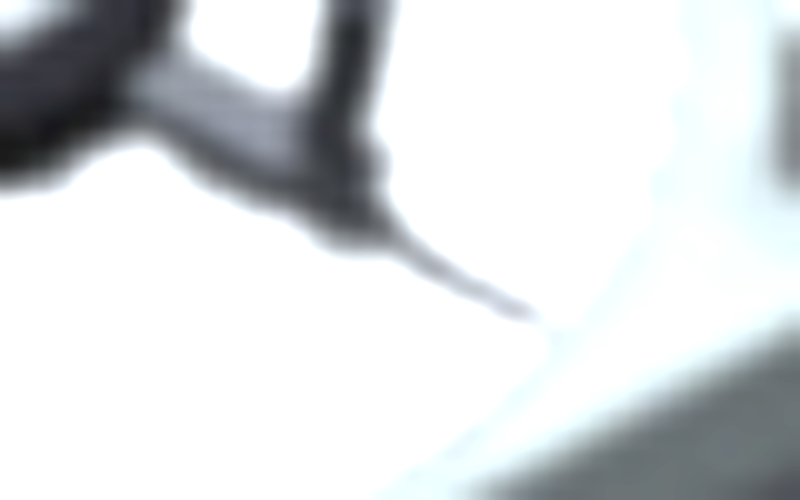

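View pics/f7.png

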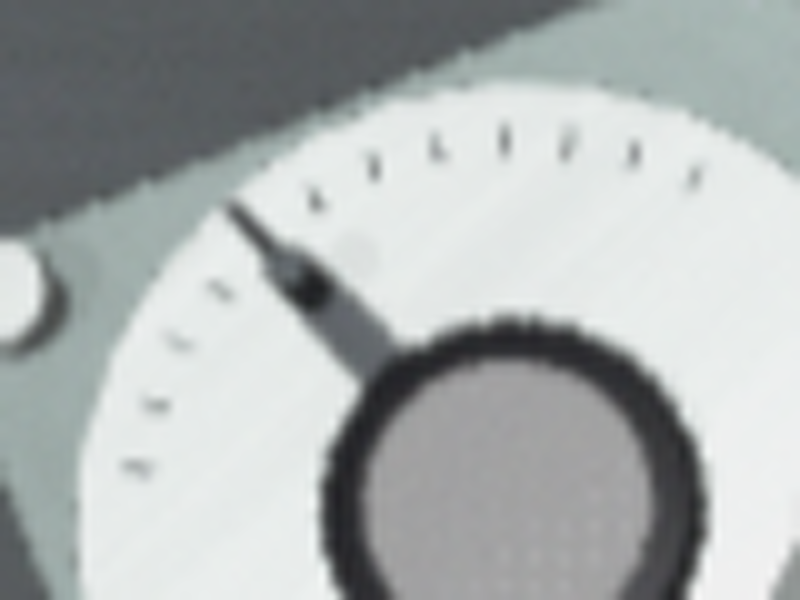

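View pics/syn7.png

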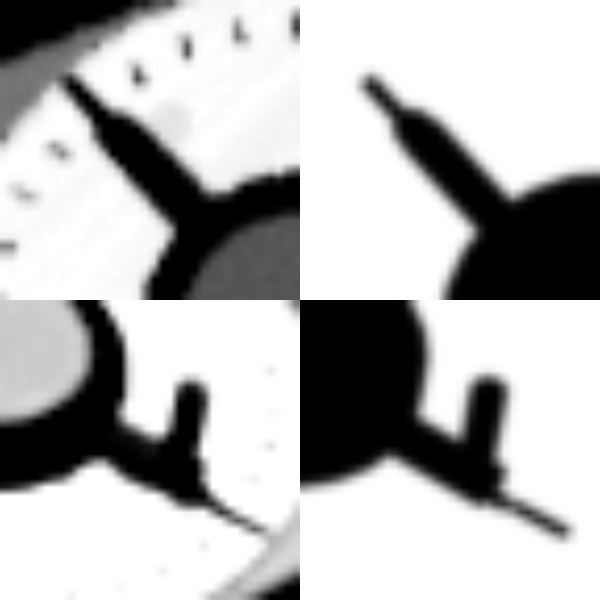

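Emit:
{"method": "carry_out", "body": {
  "commands": [
    [[1.5, 2.8, 0, 0], [1.5, 2.8, 0, 0], [1.5, 2.8, 0, 0], [1.5, 2.8, 0, 0], [1.5, 2.8, 0, 0], [1.5, 2.8, 0, 0], [1.5, 2.8, 0, 0], [1.5, 2.8, 0, 0], [0, 0, 3.4, 0], [0, 0, 3.2, 0], [0, 0, 2.5, 0], [0, 0, 2, 0], [0, 0, 1.5, 0], [0, 0, 1, 0], [0, 0, 0, 0], [0, 0, 0, 0]]
  ]
}}

```text
t: 12.97
tool_pos: [0.6023, 0.1365, 0.0945]
orientation: [-1.311, -2.854, 0.001]
force: [0.5, 0.3, 0.5]
opening: 0.0001
```

Emit:
{"method": "carry_out", "body": {
  "commands": [
    [[0.8, 0, 0, 0], [0.8, 0, 0, 0], [0.6, 0, 0, 0], [0.4, 0, 0, 0], [0.2, 0, 0, 0], [0.2, 0, 0, 0], [0.06, 0.01, 0, -0.4], [0.07, 0.01, 0, -0.5], [0, 0, 0, 0], [0, 0, 0, 0], [0, 0, 0, 0]]
  ]
}}

```text
t: 13.88
tool_pos: [0.5826, 0.1594, 0.0948]
orientation: [1.291, 2.864, 0.0]
force: [1.6, -0.4, 2.7]
opening: 0.0005
```

```bash
python3 -c "
from ang import *
tool()"
```

```text
theta_tool 41.46847056982702 r,t 0.08076443910186616 -0.013501015320974627
```

Emit:
{"method": "carry_out", "body": {
  "commands": [
    [[-1, 0, 0, 0], [-1, 0, 0, 0], [-1, 0, 0, 0], [0, 0, -3.4, 0], [0, 0, -3.4, 0], [0, 0, -3.4, 0], [0, 0, -3.4, 0], [-1.5, -2.8, 0, 0], [-1.5, -2.8, 0, 0], [-1.5, -2.8, 0, 0], [-1.5, -2.8, 0, 0], [-1.5, -2.8, 0, 0], [-1.5, -2.8, 0, 0], [-1.5, -2.8, 0, 0], [-1.5, -2.8, 0, 0], [0, 0, 0, 0], [0, 0, 0, 0]]
  ]
}}

```text
t: 15.3
tool_pos: [0.5135, -0.1033, 0.2307]
orientation: [-1.296, -2.862, -0.0]
force: [0.7, 0.2, -0.2]
opening: 0.0008
```

```bash
python3 look.py 8;python3 z.py 8; python3 syn.py 8|grep -A9 -e t8 -e s8; python3 - <<'E'
import cv2
im=cv2.imread("pics/t8.png")
cv2.imwrite("pics/f8.png",cv2.resize(im[170:230,165:245],None,fx=10,fy=10,interpolation=cv2.INTER_CUBIC))
E
```

```text
15.4 [ 0.51407947 -0.10127403  0.23059495] [ 0.70187525  0.17158236 -0.08717609]
theta_tool 41.44293399549309 r,t -0.14307375663032532 -0.16352022482953416
pics/t8.png
 mark [(42.82, 90), (42.39, 82), (42.41, 82), (42.35, 87), (42.38, 105)]
 lever top [(42.59, 97), (42.81, 95), (42.9, 97), (42.74, 97)]
 pointer [(42.87, 75), (43.03, 93), (43.04, 94)]
 thin [(32.63, 174), (52.26, 178), (62.04, 202)]
pics/scene0.png
 mark [(42.08, 137), (42.1, 144), (42.2, 148), (42.13, 152), (42.39, 170)]
 lever top [(-3.21, 51), (-3.96, 39), (-6.62, 41), (-7.26, 37)]
 pointer [(-7.39, 68), (-7.12, 90), (-7.08, 110)]
 thin [(32.62, 222), (52.49, 217), (62.02, 223)]
pics/s8.png
 mark [(42.13, 131), (42.09, 150), (42.19, 152), (42.12, 156), (42.4, 174)]
 lever top [(36.69, 67), (37.3, 75), (37.17, 71), (37.03, 70)]
 pointer [(40.87, 78), (40.93, 92), (40.73, 114)]
 thin [(32.62, 226), (52.45, 220), (62.12, 226)]
top pics/top0.png best -8.02 70.73 212.7
scene pics/scene0.png best -7.77 99.64 192.3
top pics/t8.png best 42.83 117.28 249.2
scene pics/s8.png best 41.21 106.19 202.1
```

View pics/e8.png

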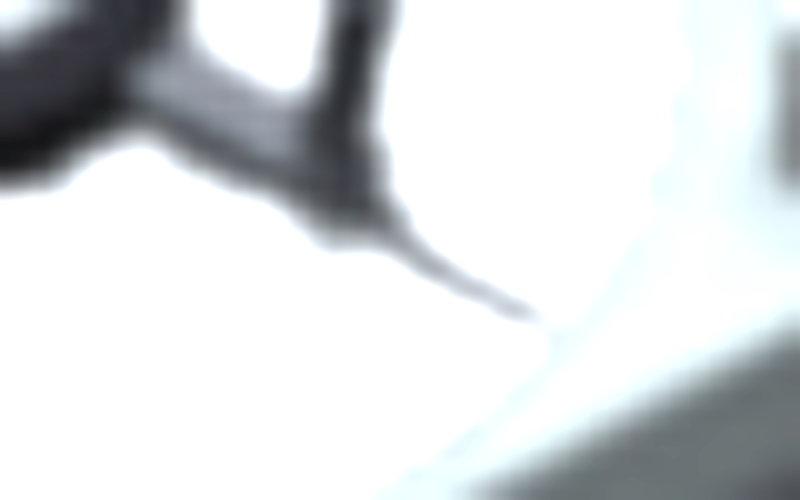

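View pics/f8.png

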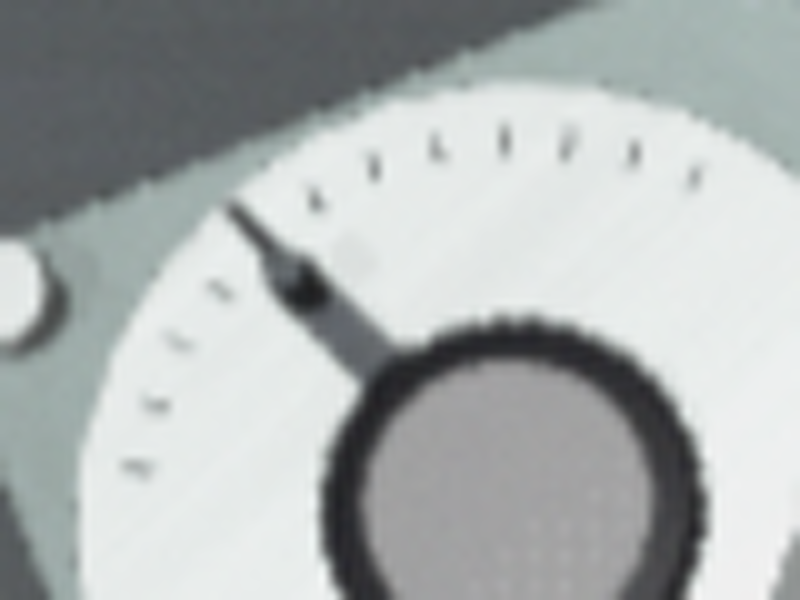

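View pics/syn8.png

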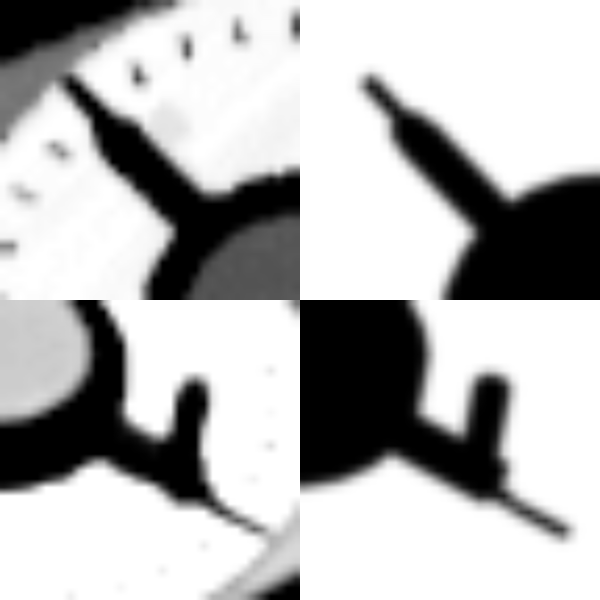

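Ring pose: the top view reads 42.8° and the scene view about 41.2–42°, against the mark at 42.4°. It's set. Now to the larger button.

Emit:
{"method": "carry_out", "body": {
  "commands": [
    [[-1.43, -3.06, 0, 0], [-1.43, -3.06, 0, 0], [-1.43, -3.06, 0, 0], [-1.43, -3.06, 0, 0], [-1.43, -3.06, 0, 0], [-1.43, -3.06, 0, 0], [0, 0, 0, 0], [0, 0, 3, 0], [0, 0, 3, 0], [0, 0, 2.5, 0], [0, 0, 2, 0], [0, 0, 1.5, 0], [0, 0, 1, 0], [0, 0, 0.5, 0], [0, 0, 0, 0], [0, 0, 0, 0]]
  ]
}}

```text
t: 16.73
tool_pos: [0.4339, -0.287, 0.0963]
orientation: [1.289, 2.864, -0.0]
force: [-0.0, -0.0, 0.2]
opening: 0.0006
```

```bash
python3 look.py 9; python3 - <<'E'
import cv2,numpy as np
a=cv2.imread("pics/t9.png")[190:290,330:420];b=cv2.imread("pics/s9.png")[160:260,150:240]
cv2.imwrite("pics/g9.png",cv2.resize(np.hstack([a,b]),None,fx=4.4,fy=5,interpolation=cv2.INTER_CUBIC))
E
```

```text
16.8333 [ 0.43410523 -0.28755972  0.0970432 ] [-0.23631038 -0.14572372  0.12989618]
```

View pics/g9.png

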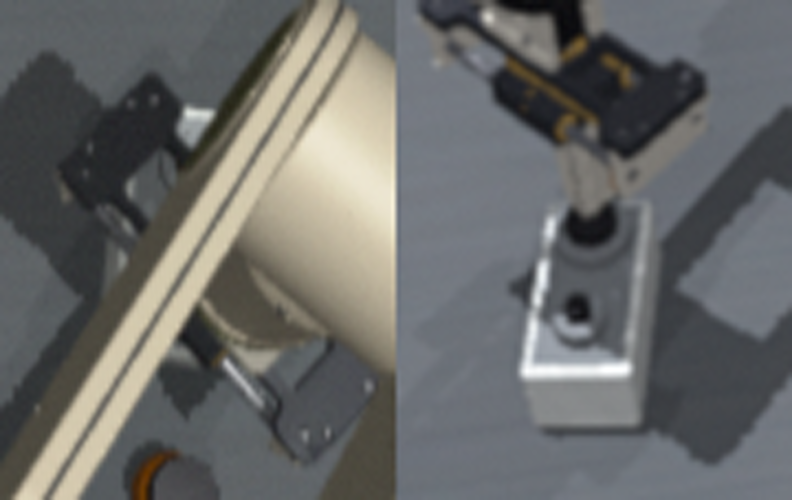

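The fingertip stands over the large button, in the scene half near (590,215), and is clear of the small one.

Emit:
{"method": "carry_out", "body": {
  "commands": [
    [[0, 0, 0.4, 0], [0, 0, 0.3, 0], [0, 0, 0.3, 0], [0, 0, 0.2, 0], [0, 0, 0.2, 0], [0, 0, 0, 0], [0, 0, 0, 0]]
  ]
}}

```text
t: 17.42
tool_pos: [0.4333, -0.2873, 0.082]
orientation: [1.29, 2.864, -0.0]
force: [-0.5, 0.5, 3.7]
opening: 0.0003
```

Emit:
{"method": "carry_out", "body": {
  "commands": [
    [[0, 0, 0.15, 0], [0, 0, 0.15, 0], [0, 0, 0, 0], [0, 0, 0, 0]]
  ]
}}

```text
t: 17.75
tool_pos: [0.4334, -0.2874, 0.0801]
orientation: [1.29, 2.864, -0.001]
force: [-3.9, 2.9, 15.0]
opening: 0.0004
```

Emit:
{"method": "carry_out", "body": {
  "commands": [
    [[0, 0, 0.15, 0], [0, 0, 0.15, 0], [0, 0, 0, 0], [0, 0, 0, 0]]
  ]
}}

```text
t: 18.08
tool_pos: [0.4337, -0.2875, 0.0797]
orientation: [1.29, 2.864, -0.001]
force: [-14.3, 11.1, 38.1]
opening: 0.0003
```

```bash
python3 look.py 10; python3 - <<'E'
import cv2,numpy as np
from h import *
b=cv2.imread("pics/s10.png")[180:240,170:220];a=cv2.imread("pics/scene0.png")[180:240,170:220]
cv2.imwrite("pics/g10.png",cv2.resize(np.hstack([a,b]),None,fx=8,fy=8,interpolation=cv2.INTER_CUBIC))
E
```

```text
18.1833 [ 0.43365046 -0.28749463  0.07966623] [-14.5228525   10.99407285  39.91563971]
```

View pics/g10.png

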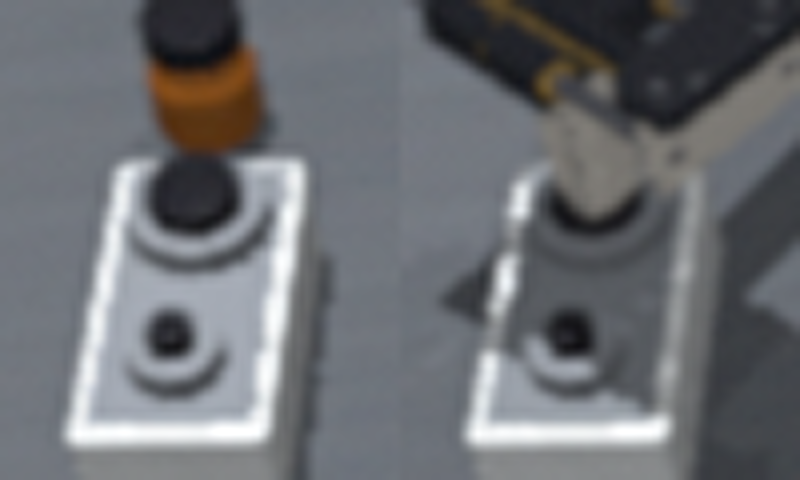

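Force rose to 38 N with the tip almost stationary, so the button has bottomed. I'll release in steps and read the spring's force curve to check the full travel.

Emit:
{"method": "carry_out", "body": {
  "commands": [
    [[0, 0, -0.25, 0], [0, 0, -0.25, 0], [0, 0, 0, 0], [0, 0, 0, 0]]
  ]
}}

```text
t: 18.52
tool_pos: [0.4334, -0.2873, 0.0809]
orientation: [1.29, 2.864, -0.0]
force: [0.9, -0.7, 4.1]
opening: 0.0007
```

Emit:
{"method": "carry_out", "body": {
  "commands": [
    [[0, 0, -0.2, 0], [0, 0, 0, 0], [0, 0, 0, 0]]
  ]
}}

```text
t: 18.77
tool_pos: [0.4333, -0.2873, 0.0827]
orientation: [1.29, 2.864, -0.0]
force: [0.7, -1.2, 4.3]
opening: 0.0005
```

Emit:
{"method": "carry_out", "body": {
  "commands": [
    [[0, 0, -0.2, 0], [0, 0, 0, 0], [0, 0, 0, 0]]
  ]
}}

```text
t: 19.02
tool_pos: [0.4331, -0.2871, 0.0846]
orientation: [-1.29, -2.864, 0.0]
force: [1.2, -1.1, 1.9]
opening: 0.0
```

Emit:
{"method": "carry_out", "body": {
  "commands": [
    [[0, 0, -0.3, 0], [0, 0, 0, 0], [0, 0, 0, 0]]
  ]
}}

```text
t: 19.27
tool_pos: [0.4327, -0.2867, 0.0872]
orientation: [-1.29, -2.863, -0.001]
force: [-0.5, -0.3, 1.1]
opening: 0.0004
```

Emit:
{"method": "carry_out", "body": {
  "commands": [
    [[0, 0, -0.5, 0], [0, 0, 0, 0], [0, 0, 0, 0]]
  ]
}}

```text
t: 19.52
tool_pos: [0.4332, -0.2872, 0.0929]
orientation: [1.29, 2.864, -0.0]
force: [-0.4, -0.2, -0.1]
opening: 0.0003
```

The force falls through 4 N, 2 N and 1 N over about 6 mm, which matches the spring. The button was fully down. Clear away and check once more.

Emit:
{"method": "carry_out", "body": {
  "commands": [
    [[0, 0, -1.5, 0], [0, 0, -2.5, 0], [0, 0, -3, 0], [0, 0, -3, 0], [0, 0, -2, 0], [0, 0, -1, 0], [0, 0, 0, 0], [0, 0, 0, 0], [0, 0, 0, 0]]
  ]
}}

```text
t: 20.27
tool_pos: [0.4324, -0.2865, 0.2205]
orientation: [-1.289, -2.862, -0.001]
force: [0.1, 0.3, -0.3]
opening: 0.0005
```

```bash
python3 look.py 11; python3 syn.py 11|grep best
```

```text
20.3667 [ 0.43229555 -0.28638685  0.22041732] [ 0.02663057 -0.51680342 -0.676698  ]
top pics/top0.png best -8.02 70.73 212.7
scene pics/scene0.png best -7.77 99.64 192.3
top pics/t11.png best 42.83 110.97 245.8
scene pics/s11.png best 41.21 107.69 203.3
```

View pics/s11.png

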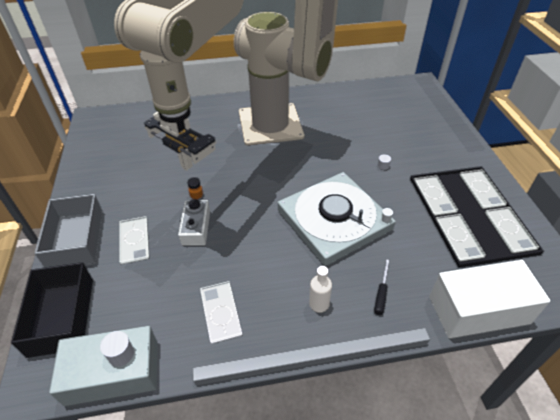

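View pics/t11.png

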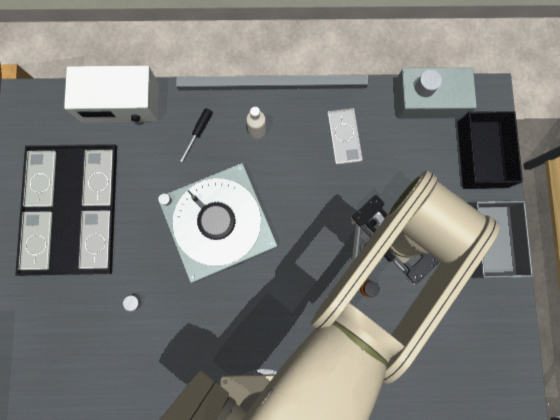

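Both pictures show the pot (165,200), cartridge (256,120), jar, weight, driver and cases where they started. The lever is in line with the mark.

```bash
python3 -c "
from plant import robot
robot.close_job();print(robot.read_state()['t'])"
```

```text
the job is handed in; nothing more can be done
the job is handed in; nothing more can be done
```

The ring is set at the long mark and the picture is taken; I handed the job in at about 20 s of the allowed 54 s.

- **Ring:** I pushed the stud counter-clockwise with the closed fingertips from about -8° to the long mark, which measures 42.4°, in small steps. My two checks of the final angle disagree slightly. The top camera gives 42.8°. The scene camera gives 41.2°, which probably reads low because the lit side of the lever biases it. So the pointer is on the mark to within about 1°.
- **Button:** After that I pressed the larger button to its stop. The force rose to 40 N there, and it fell from about 4 N to zero over roughly 6 mm on release, which fits the full travel. I have no direct reading of the button's own position.
- **Rest of the scene:** The arm ended clear of everything. The small button was not touched, and the last pictures show the loose things where they began. On one earlier descent near the stud the fingertips dipped about 9 mm too low, to roughly 72 mm above the table. They were clear of the stud and about 3 mm above the ring's top, and there was no sign of contact.

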